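Make up the soldering kit and the stone setter's kit

TASK

Make up two kits from the stock that lies between the two maple blocks: into the smaller block, which has only two round wells, put the coil of solder (larger well) and the amber bottle of flux, standing (smaller well); into the bigger block, which also has a long trough, put the lump of beeswax (larger well), the black eye loupe standing on its rim as it does now (smaller well) and the spring dividers lying in the trough, either way round. Everything must sit right down on the floor of its own recess. Keep the flux bottle upright all the time, and leave the brass ring and the blue-capped phial of polishing powder where they are: they belong to neither kit (and mind the shop lamp that hangs over the robot itself, 0.75 m above the bench: a raised elbow can strike it).

Things in the scene. Friction and masses are not known exactly. Their poses are not given: they have to be found in the camera images.
- solder_block: soldering kit's flat maple block 76 x 140 x 18 mm (x, y, z), fixed on the bench; origin: centre of its underside. Recesses 7 mm deep, floor 11 mm and rim 18 mm above the bench; centres in the block's x, y (mm): round well 58 mm across at (0, +34) for the coil; round well 42 mm across at (0, -40) for the flux bottle.
- setter_block: stone setter's kit flat maple block 110 x 140 x 18 mm (x, y, z), fixed on the bench; origin: centre of its underside. Recesses 7 mm deep, floor 11 mm and rim 18 mm above the bench; centres in the block's x, y (mm): round well 57 mm across at (-18.5, +34) for the beeswax; round well 48 mm across at (-18.5, -36) for the loupe; trough 30 mm (x) by 122 mm (y) at (+33, 0) for the dividers.
- solder_coil: flat coil of bright solder wire, a ring 44 mm across and 8 mm high lying flat, about 30 g, to be gripped over its full height (a shallow grip slips); loose; origin at the centre of its underside, z up
- flux_bottle: amber dropper bottle with a black cap, standing: body 28 mm in diameter up to 70 mm, cap 20 mm in diameter, 83 mm high in all, about 50 g; loose; origin at the centre of its underside, z up
- wax_puck: round honey-brown lump of beeswax, 43 mm in diameter, 13 mm high, about 25 g; loose; origin at the centre of its underside, z up
- eye_loupe: black watchmaker's loupe standing on its rim, a hollow cup 34 mm in diameter and 26 mm high, about 20 g; loose; origin at the centre of its underside, z up
- spring_dividers: slim pale steel spring dividers lying flat, 104 mm long (along its y), 14 mm wide (x), 9 mm high, about 30 g, with straight sides to grip across the middle; loose; origin at the centre of its underside, z up; it starts lying roughly along the world's x
- brass_ring: unfinished brass ring, 24 mm across, 5 mm high, lying flat; not wanted in either kit, to be left alone; origin at the centre of its underside
- powder_phial: white phial with a blue cap, 33 mm in diameter, 42 mm high, standing; not wanted in either kit, to be left alone; origin at the centre of its underside
Mind the look-alikes: they are no part of the job. Several things have the shape of the wax_puck; the one meant has the colours described above.

How it is judged:
By the outcome, as a careful person would: the job done as asked, in the order asked, and still so for the second after the job is handed in, with the robot touching nothing.
It also fails if it takes over 102 s, if anything falls off the work surface, if the arm or the gripper's body presses on something with over 40 N, if the wrist force passes 120 N, or if a joint passes its speed limit or range.

ROBOT

A 6-joint arm with a two-finger parallel gripper is mounted at the origin on a cart in front of the work surface, level with it; the furniture and walls round the work are solid. World frame = base frame: x ahead of the robot, y to its left, z up, the work surface at z = 0. Lengths are in m, angles in degrees, forces in N, time in s.
With the tool pointing down it reaches from about 0.25 to 0.725 m from the base axis. Payload 9.7 kg.
Tool frame: the origin (TCP) lies midway between the tips of the shut fingers; the grasp point (between the pads) lies 19 mm behind it (bot.pinch_z is the distance from the TCP to the grasp point, in m); z points along the fingers, y is the line along which they close (so a half turn about z gives the same grasp; the last joint's range is limited). The gripper opens to 85 mm and grips with 20 to 120 N. Pads are 22 mm wide; open, the fingers measure 114 mm over their backs; the gripper's body (76 mm by 85 mm) begins 54 mm behind the grasp point. The pads swing forward as they close: fully open they stand 13 mm farther back than shut.
Start: joints at [-73.797, 4.979, 10.078, 95.1, 0, 90], TCP at [0.153, -0.528, 0.231] pointing down, gripper open.
Joint ranges: [-179.16, 179.16], [-48.56, 103.87], [-65.8, 70.77], [-126.05, 130.52], [-82.76, 87.17], [-180, 180]. Speed limits (degrees/s): [127.2, 127.2, 147.25, 180, 180, 180].

INTERFACE

Orientations are given as [roll, pitch, yaw] about the fixed x, y, z axes, in that order (R = Rz(yaw) Ry(pitch) Rx(roll)).
In Python, from workcell import sensors, camera, ticket, bot gives the robot as it stands.
- The arm moves only by the shell command python3 -m handwheel 'ROWS' [FORCE]. ROWS is a JSON object of lists of equal length, an entry for each row: "gripper": the opening, from -1 (shut) to 1 (fully open); "slide": the shift along the tool's x, y, z in mm, a list of three; "yaw": the turn about the tool's z in rad. A call has 1 to 8 rows; each row shifts and turns the commanded pose from where the row before left it, along the tool's axes as they then stand; what a row does not reach is not made up. A row lasts 1/12 s, in which the tool goes at most 41.7 mm and 7.16 degrees, less where a joint would pass 70% of its speed; a pose out of reach is approached as far as the arm can. A call is refused whole if a number of a shift passes 41.7 or a number of a turn 0.125, either way. A call with a gripper value outside its range is refused whole. The fingers move at their own pace and stop on an object; FORCE is the grip in N (left out, the last holds). Time passes only in rows, so rows that do not move let the fingers close. It gives the time, the measured TCP pose, the force, the opening and the grip force at its end, in the units of the state.
- sensors.get_obs(): the state, without advancing time (a new reading comes with each control period).
- camera(name): name is "side" or "top"; returns a dict with "img" (384x512x3 uint8, red, green, blue), "fx", "fy", "cx", "cy" (pixels), "dist" ([k1, k2, p1, p2, k3] as OpenCV has them; the pictures are not rectified), "R" (3x3) and "t" (3): a world point X has camera coordinates R X + t. Camera axes: x right, y down, z forward; pixel columns grow to the right and rows downward; lengths in m; the calibration is good to about 2 mm. A picture is of the moment at which its call begins. There is no depth.
- ticket.job_done(): hands the job in; it is judged then, once.
The state is a dict: "time": time; "q": joint angles; "qd": joint speeds; "joint_efforts": joint torques, N m; "ee_pos": TCP position; "tcp_rot": TCP orientation; "wrist_force": force on the tool from outside, world axes, zero at the start; "torque": the same for the moment, N m; "opening": finger opening in m; "grasp_force": force on a finger pad.
Only numpy, scipy, OpenCV 4.12 (cv2) and the standard library are available. Lean on these libraries where they do the work, as an engineer would, in place of code of your own. Each camera call takes 0.05 s, during which the arm holds its last target. There are 200 camera calls.

## Working session

There is one attempt and no reset: what is moved stays moved. The work goes in short steps, Python scripts to look and compute and a shell command to move; the robot and the scene stay as the last step left them, time stands still between calls to the robot, and variables do not carry over. Pictures are saved under pics/ and viewed, at most 14 in all, crops included, and the job is handed in when it is done.

```bash
ls; mkdir -p pics
python3 - <<'E'
from workcell import sensors,camera,bot
import cv2,numpy as np
o=sensors.get_obs();print({k:np.round(v,3) for k,v in o.items()},bot.pinch_z)
for n in("top","side"):
    c=camera(n);np.save(f"pics/{n}0.npy",c,allow_pickle=True);cv2.imwrite(f"pics/{n}0.png",c["img"][:,:,::-1])
    print(n,{k:np.round(c[k],3).tolist() for k in c if k!="img"})
E
```

```text
pics
{'time': np.float64(0.0), 'q': array([-7.3797e+01,  5.0110e+00,  1.0033e+01,  9.5100e+01,  1.0000e-03,
        9.0003e+01]), 'qd': array([-0.047, -0.019,  0.038,  0.005,  0.096, -0.006]), 'joint_efforts': array([ 0.0000e+00, -5.2039e+01,  4.6480e+01,  1.6000e-02,  0.0000e+00,
        0.0000e+00]), 'ee_pos': array([ 0.153, -0.528,  0.231]), 'tcp_rot': array([-1.79922e+02, -1.00000e-03,  1.62000e+01]), 'wrist_force': array([0.05 , 0.145, 1.382]), 'torque': array([0.032, 0.005, 0.016]), 'grasp_force': np.float64(0.0), 'opening': np.float64(0.085)} 0.0187
top {'fx': 459.501, 'fy': 459.501, 'cx': 258.214, 'cy': 187.936, 'dist': [-0.124, 0.0, 0.0, 0.0, 0.0], 'R': [[0.011, -1.0, 0.011], [-0.987, -0.013, -0.16], [0.16, -0.009, -0.987]], 't': [0.154, 0.616, 0.825]}
side {'fx': 396.812, 'fy': 396.812, 'cx': 258.734, 'cy': 191.456, 'dist': [-0.06, 0.0, 0.0, 0.0, 0.0], 'R': [[0.979, -0.204, 0.023], [-0.053, -0.361, -0.931], [0.198, 0.91, -0.365]], 't': [-0.57, 0.118, 0.566]}
```

View pics/top0.png

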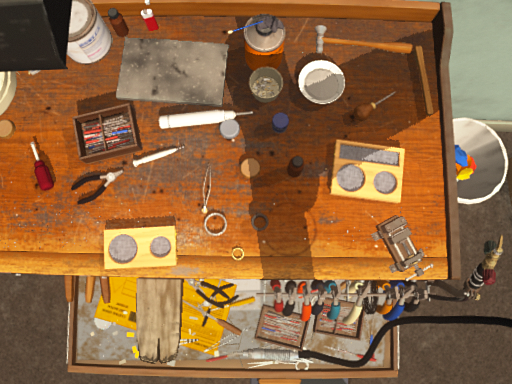

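View pics/side0.png

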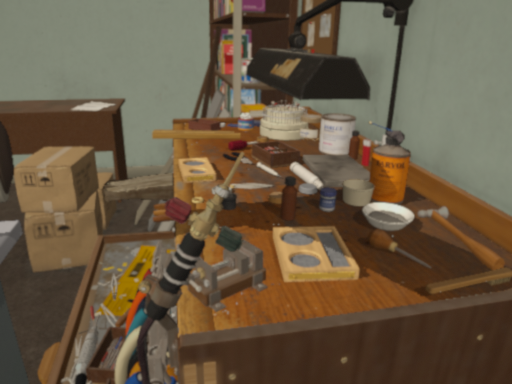

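```bash
cat > h.py <<'E'
import cv2,numpy as np
def load(f): return np.load(f,allow_pickle=True).item()
def K(c): return np.array([[c["fx"],0,c["cx"]],[0,c["fy"],c["cy"]],[0,0,1.]])
def ray(c,uv):
    p=cv2.undistortPoints(np.array(uv,float).reshape(-1,1,2),K(c),np.array(c["dist"])).reshape(-1,2)
    R=np.array(c["R"]);return -R.T@np.array(c["t"]),np.c_[p,np.ones(len(p))]@R
def plane(c,uv,z):
    o,d=ray(c,uv);return o+d*((z-o[2])/d[:,2])[:,None]
def proj(c,X):
    return cv2.projectPoints(np.array(X,float).reshape(-1,1,3),cv2.Rodrigues(np.array(c["R"]))[0],np.array(c["t"],float),K(c),np.array(c["dist"]))[0].reshape(-1,2)
E
python3 - <<'E'
from h import *
c=load("pics/top0.npy");print(proj(c,[[0,0,0],[.153,-.528,.231],[.3,0,0]]).round())
im=c["img"][:,:,::-1]
cv2.imwrite("pics/crop_a.png",cv2.resize(im[105:275,95:305],(800,648),interpolation=cv2.INTER_CUBIC)[:600])
cv2.imwrite("pics/crop_b.png",cv2.resize(im[135:270,230:420],(800,568),interpolation=cv2.INTER_CUBIC))
E
```

```text
[[338. 506.]
 [657. 441.]
 [339. 353.]]
```

View pics/crop_a.png

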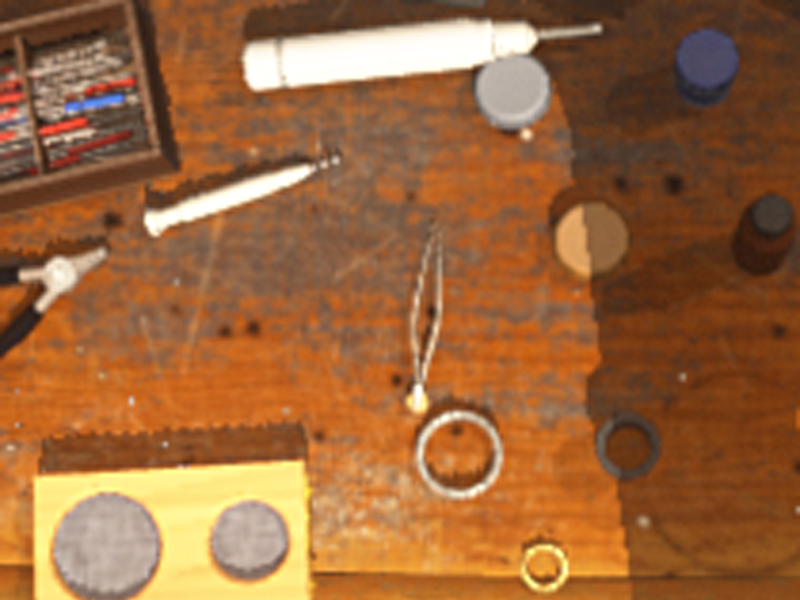

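View pics/crop_b.png

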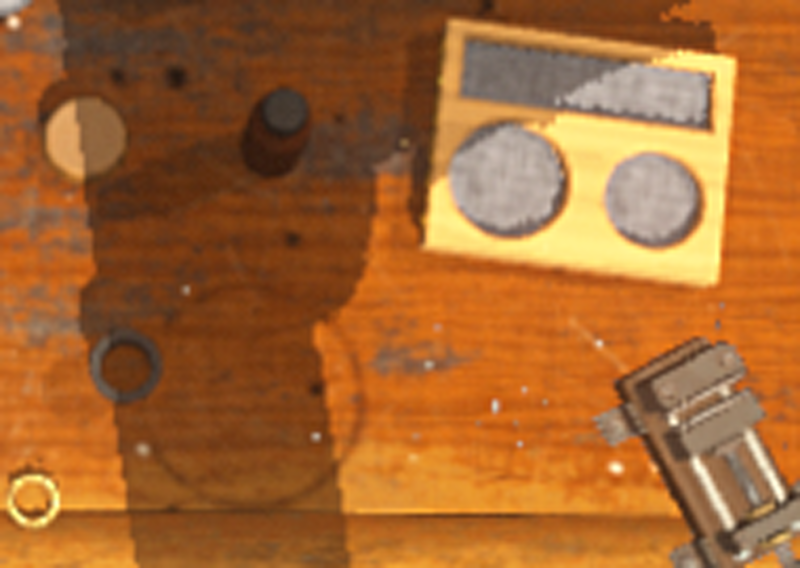

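Top view shows: wax candidates are the honey disc (250,168), the grey disc (229,128) and a far brown disc (5,128). The honey one lies between the blocks, so I choose it. The coil is the silver ring (215,224), not the brass ring (238,254). The flux is the bottle at (297,164), not the far one at (118,22). The loupe is at (260,222), the dividers at (207,190) and the blue phial at (280,122). The solder block is at (140,246) and the setter block at (368,172).

```bash
cat > loc.py <<'E'
from h import *
c=load("pics/top0.npy")
A=lambda u,v:((u+.5)/(800/210)-.5+95,(v+.5)/(648/170)-.5+105)
B=lambda u,v:((u+.5)/(800/190)-.5+230,(v+.5)/(568/135)-.5+135)
P=lambda uv,z:plane(c,[uv],z)[0]*1000
pts=dict(wax=(A(591,240),.013),coil=(A(459,454),.008),loupe=(B(126,366),.026),flux=(B(286,110),.083),
 divtip=(A(434,225),.005),divhead=(A(417,405),.005),divmid=(A(426,318),.005),wellcoil=(A(106,545),.018),wellflux=(A(249,540),.018),
 wellwax=(B(508,178),.018),wellloupe=(B(654,197),.018),trough=(B(587,84),.018),tr_l=(B(461,70),.018),tr_r=(B(712,100),.018),brass=(A(545,566),.005),phial=(A(707,55),.042))
X={k:P(*v) for k,v in pts.items()}
if __name__=="__main__":
    for k,v in X.items(): print(k,v.round(1),"r",round(np.hypot(v[0],v[1])))
    d=lambda a,b:X[b]-X[a]
    for a,b in(("wellflux","wellcoil"),("wellloupe","wellwax"),("divhead","divtip"),("tr_r","tr_l"),("wellwax","trough")):
        v=d(a,b);print(a,b,np.hypot(*v[:2]).round(1),"ang",np.degrees(np.arctan2(v[1],v[0])).round(1))
    # sizes
    for n,a,b,z in(("wax d",A(554,240),A(629,240),.013),("coil d",A(416,454),A(503,454),.008),("loupe d",B(90,366),B(163,366),.026),("flux cap",B(262,110),B(310,110),.083),("coilwell d",A(51,545),A(161,545),.018),("loupewell",B(606,197),B(702,197),.018)):
        print(n,np.linalg.norm(P(a,z)-P(b,z)).round(1))
    s=load("pics/side0.npy")
    # masks in top for a robust check
    hsv=cv2.cvtColor(c["img"],cv2.COLOR_RGB2HSV)
    for n in("flux","loupe","wax","coil"): print(n,"side px",proj(s,X[n]/1000).round(0))
    # triangulated check: flux cap in side at about (290,180)
    o1,d1=ray(s,[(290,179)]);o2,d2=ray(c,[pts["flux"][0]])
    t=np.linalg.lstsq(np.c_[d1[0],-d2[0]],o2-o1,rcond=None)[0];print((o1+t[0]*d1[0])*1e3,(o2+t[1]*d2[0])*1e3)
E
python3 loc.py
```

```text
wax [660.9 178.6  13. ] r 685
coil [548.4 245.2   8. ] r 601
loupe [552.1 158.1  26. ] r 574
flux [660.5  89.9  83. ] r 667
divtip [669.6 261.9   5. ] r 719
divhead [573.8 268.    5. ] r 633
divmid [619.7 264.6   5. ] r 674
wellcoil [498.  424.3  18. ] r 654
wellflux [502.  350.5  18. ] r 612
wellwax [643.8 -21.7  18. ] r 644
wellloupe [635.7 -91.8  18. ] r 642
trough [690.2 -61.   18. ] r 693
tr_l [ 6.96e+02 -2.00e-01  1.80e+01] r 696
tr_r [ 683.5 -122.    18. ] r 694
brass [491.6 199.9   5. ] r 531
phial [753.4 119.8  42. ] r 763
wellflux wellcoil 73.9 ang 93.1
wellloupe wellwax 70.6 ang 83.4
divhead divtip 96.0 ang -3.6
tr_r tr_l 122.4 ang 84.1
wellwax trough 60.8 ang -40.3
wax d 39.3
coil d 45.0
loupe d 33.5
flux cap 21.1
coilwell d 57.3
loupewell 46.6
flux side px [[290. 177.]]
loupe side px [[229. 195.]]
wax side px [[278. 194.]]
coil side px [[222. 188.]]
[659.85115734  89.83009583  79.42194014] [661.19169204  89.54148726  79.75130706]
```

Run:
```python
from h import *
c=load("pics/top0.npy");s=load("pics/side0.npy")
for n,a,b in(("tip",(500,237),(243,158)),("blob",(488,266),(172,208)),("hose",(500,320),(130,350)),("vise",(400,225),(240,250)),("lamp corner",(66,68),(256,50)),("lamp c2",(66,68),(275,97)),("can",(265,25),(388,150))):
    o1,d1=ray(c,[a]);o2,d2=ray(s,[b]);d1=d1[0];d2=d2[0]
    t=np.linalg.lstsq(np.c_[d1,-d2],o2-o1,rcond=None)[0];p=o1+t[0]*d1;q=o2+t[1]*d2
    print(n,((p+q)/2*1e3).round(),"gap",np.linalg.norm(p-q).round(3))
print(o1,o2, "top ray at z=0.. for (500,237):",plane(c,[(500,237)],0)[0],plane(c,[(500,237)],.3)[0])
sc=s["img"][120:384,100:300,::-1];cv2.imwrite("pics/sidecrop.png",cv2.resize(sc,None,fx=2.2,fy=2.2,interpolation=cv2.INTER_CUBIC))
```

```text
tip [ 515. -218.  217.] gap 0.003
blob [ 457. -221.  169.] gap 0.023
hose [ 383. -294.   65.] gap 0.034
vise [ 539. -108.   51.] gap 0.014
lamp corner [698. 440. 312.] gap 0.079
lamp c2 [761. 498. 184.] gap 0.067
can [906. 156. 114.] gap 0.02
[0.47416192 0.16932287 0.91087756] [ 0.45225959 -0.58888789  0.32959847] top ray at z=0.. for (500,237): [ 0.52612962 -0.3391084   0.        ] [ 0.50901392 -0.17165518  0.3       ]
```

View pics/sidecrop.png

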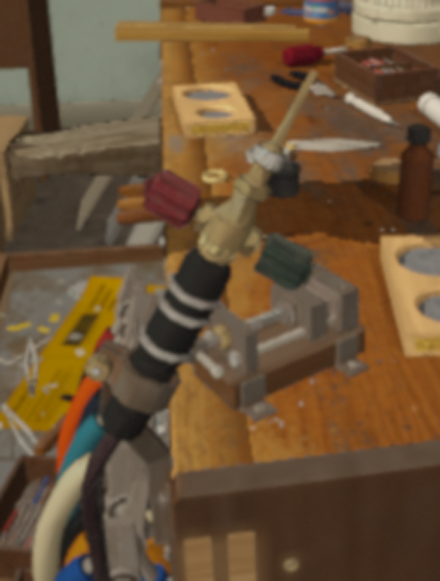

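The side crop shows a torch leaning up over the bench's right end. Triangulated, its tip is near (515,-218,217) mm, so I go over it at z≈0.33 and farther out.

```bash
python3 -m handwheel '{"gripper":[0.4,0.4,0.4,0.4,0.4,0.4,0.4,0.4],"slide":[[20,0,-25],[35,0,-25],[40,0,-25],[40,0,-15],[40,0,-5],[40,0,0],[40,0,0],[40,0,0]],"yaw":[0,0,0,0,0,0,0.05,0.05]}' 20; python3 -c "
from workcell import sensors;o=sensors.get_obs();print(o['q'].round(1),o['tcp_rot'].round(1))"
```

```text
time: 0.77
ee_pos: [0.4325, -0.4486, 0.3223]
tcp_rot: [180.0, 0.0, 10.4]
wrist_force: [-0.6, -0.0, -0.6]
opening: 0.0599
grasp_force: 0.0
[-46.   19.7  37.8 108.2  -0.  123.6] [180.    0.   10.4]
```

```bash
R='-m handwheel'; python3 -m handwheel '{"gripper":[0.4,0.4,0.4,0.4,0.4,0.4,0.4,0.4],"slide":[[0,0,0],[0,0,0],[0,0,0],[0,0,0],[0,0,0],[0,0,0],[0,0,0],[0,0,0]],"yaw":[-0.125,-0.125,-0.125,-0.125,-0.125,-0.125,-0.125,-0.125]}' >/dev/null; python3 -m handwheel '{"gripper":[0.4,0.4,0.4,0.4,0.4,0.4,0.4,0.4],"slide":[[0,0,0],[0,0,0],[0,0,0],[0,0,0],[0,0,0],[0,0,0],[0,0,0],[0,0,0]],"yaw":[-0.125,-0.125,-0.125,-0.125,-0.125,-0.125,-0.125,-0.125]}' >/dev/null; python3 -m handwheel '{"gripper":[0.4,0.4,0.4,0.4,0.4,0.4,0.4,0.4],"slide":[[0,0,0],[0,0,0],[0,0,0],[0,0,0],[0,0,0],[0,0,0],[0,0,0],[0,0,0]],"yaw":[-0.125,-0.125,-0.125,-0.125,-0.125,-0.125,-0.125,-0.085]}'
```

```text
time: 2.77
ee_pos: [0.4308, -0.4497, 0.3217]
tcp_rot: [180.0, -0.0, -179.6]
wrist_force: [-0.1, 0.8, -0.3]
opening: 0.0596
grasp_force: 0.0
```

```bash
python3 -m handwheel '{"gripper":[0.35,0.35,0.35,0.35,0.35,0.35,0.35,0.35],"slide":[[-26,32,0],[-26,32,0],[-26,32,0],[-26,32,0],[-26,32,0],[-26,32,0],[-26,32,0],[-26,32,0]],"yaw":[0.007,0,0,0,0,0,0,0]}'; python3 -m handwheel '{"gripper":[0.35,0.35,0.35,0.35,0.35,0.35,0.35,0.35],"slide":[[0,38,0],[0,38,0],[8,38,10],[12,38,15],[12,38,15],[14,38,15],[14,38,15],[16,38,20]],"yaw":[0,0,0,0,0,0,0,0]}'
```

```text
time: 3.43
ee_pos: [0.6409, -0.1928, 0.322]
tcp_rot: [180.0, -0.0, 179.7]
wrist_force: [1.4, -0.9, 0.8]
opening: 0.058
grasp_force: 0.0
time: 4.1
ee_pos: [0.5678, 0.1038, 0.2352]
tcp_rot: [180.0, 0.0, 179.7]
wrist_force: [-0.8, 0.2, 0.9]
opening: 0.0575
grasp_force: 0.0
```

```bash
python3 -m handwheel '{"gripper":[0.35,0.35,0.35,0.35,0.35,0.35,0.35,0.35],"slide":[[5,33,20],[5,33,25],[5,33,25],[3,33,25],[0,0,20],[0,0,20],[0,0,0],[0,0,0]],"yaw":[0,0,0,0,0,0,0,0]}'
```

```text
time: 4.77
ee_pos: [0.5507, 0.2338, 0.0999]
tcp_rot: [-179.9, -0.1, 179.7]
wrist_force: [0.2, 0.2, 1.0]
opening: 0.0577
grasp_force: 0.0
```

```bash
python3 -m handwheel '{"gripper":[0.35,0.35,0.35,0.35,0.35,0.35,0.35,0.35],"slide":[[2,6,20],[0,5,20],[0,0,20],[0,0,20],[0,0,10],[0,0,6],[0,0,0],[0,0,0]],"yaw":[0,0,0,0,0,0,0,0]}'; python3 -m handwheel '{"gripper":[0.35,0.35,0.35],"slide":[[0,0,2],[0,0,2],[0,0,0]],"yaw":[0,0,0]}';python3 - <<'E'
from h import *
from workcell import camera
c=camera("top");np.save("pics/t1.npy",c,allow_pickle=True)
im=c["img"][150:280,150:310,::-1];a=cv2.resize(im,None,fx=4,fy=4,interpolation=cv2.INTER_CUBIC);cv2.imwrite("pics/t1.png",a)
E
```

```text
time: 5.43
ee_pos: [0.5502, 0.2451, 0.0061]
tcp_rot: [180.0, 0.1, 179.6]
wrist_force: [0.1, -0.5, 0.5]
opening: 0.0578
grasp_force: 0.0
time: 5.68
ee_pos: [0.5498, 0.2451, 0.0012]
tcp_rot: [180.0, 0.0, 179.7]
wrist_force: [-0.0, 0.7, -0.7]
opening: 0.0581
grasp_force: 0.0
```

View pics/t1.png

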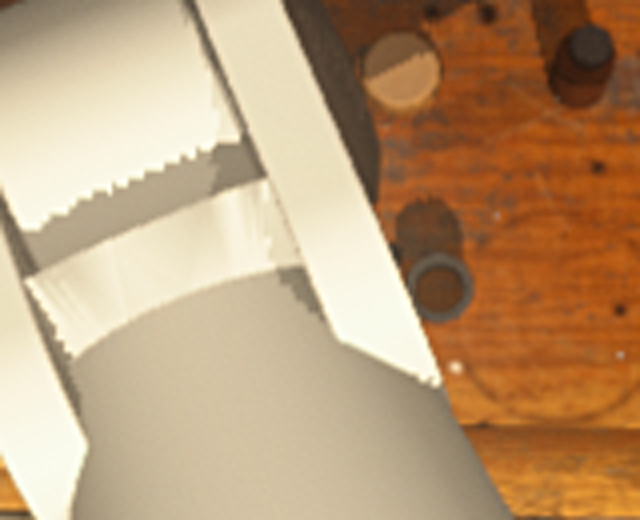

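The arm hides the grasp from above (loupe and wax visible and unmoved), so I go on by feel.

```bash
for i in 1 2 3; do python3 -m handwheel '{"gripper":[0.35,0.35],"slide":[[0.5,0,1.5],[0,0,0]],"yaw":[0,0]}' | egrep 'ee_pos|wrist'; done
```

```text
ee_pos: [0.5489, 0.245, -0.0008]
wrist_force: [-0.8, -1.1, -0.7]
ee_pos: [0.5483, 0.245, -0.0025]
wrist_force: [0.6, 0.3, -0.3]
ee_pos: [0.5479, 0.245, -0.004]
wrist_force: [-0.2, 0.0, -0.1]
```

```bash
for i in 1 2 3; do python3 -m handwheel '{"gripper":[0.35,0.35],"slide":[[0,0,1],[0,0,0]],"yaw":[0,0]}' | egrep 'ee_pos|wrist'; done
```

```text
ee_pos: [0.5481, 0.2451, -0.0045]
wrist_force: [-1.8, -0.5, 4.3]
ee_pos: [0.5481, 0.2451, -0.0045]
wrist_force: [-5.0, -1.6, 11.1]
ee_pos: [0.5481, 0.2451, -0.0046]
wrist_force: [-8.2, -3.5, 17.7]
```

```bash
python3 -m handwheel '{"gripper":[0.35,0.35,-0.2,-0.2,-0.2,-0.2,-0.2,-0.2],"slide":[[0,0,-4.7],[0,0,0],[0,0,0],[0,0,0],[0,0,0],[0,0,0],[0,0,0],[0,0,0]],"yaw":[0,0,0,0,0,0,0,0]}' 40;python3 -m handwheel '{"gripper":[-0.2,-0.2,-0.2,-0.2,-0.2,-0.2,-0.2,-0.2],"slide":[[0,0,-5],[0,0,-10],[0,0,-20],[0,0,-25],[0,0,-25],[0,0,-15],[0,0,0],[0,0,0]],"yaw":[0,0,0,0,0,0,0,0]}'
```

```text
time: 7.4
ee_pos: [0.5485, 0.2452, -0.0015]
tcp_rot: [180.0, 0.1, 179.7]
wrist_force: [-0.3, -1.0, 6.0]
opening: 0.0412
grasp_force: 44.1
time: 8.07
ee_pos: [0.5485, 0.2453, 0.0989]
tcp_rot: [180.0, 0.1, 179.7]
wrist_force: [-0.2, 0.2, -0.4]
opening: 0.0415
grasp_force: 40.6
```

```bash
python3 -m handwheel '{"gripper":[-0.2,-0.2,-0.2,-0.2,-0.2,-0.2,-0.2,-0.2],"slide":[[8,30,0],[8,30,0],[8,30,0],[8,30,0],[8,30,0],[10,29,0],[0,0,0],[0,0,0]],"yaw":[0,0,0,0,0,0,0,0]}';python3 -m handwheel '{"gripper":[-0.2,-0.2,-0.2,-0.2,-0.2,-0.2,-0.2,-0.2],"slide":[[0,0,15],[0,0,20],[0,0,20],[0,0,15],[0,0,7],[0,0,3],[0,0,0],[0,0,0]],"yaw":[0,0,0,0,0,0,0,0]}'
```

```text
time: 8.73
ee_pos: [0.4977, 0.4253, 0.0959]
tcp_rot: [-179.9, -0.1, 179.8]
wrist_force: [0.7, -1.7, -0.6]
opening: 0.0413
grasp_force: 40.7
time: 9.4
ee_pos: [0.4995, 0.4241, 0.0186]
tcp_rot: [180.0, 0.0, 179.6]
wrist_force: [-0.7, 0.6, -0.3]
opening: 0.0412
grasp_force: 40.7
```

```bash
python3 -m handwheel '{"gripper":[-0.2,-0.2,0.2,0.3,0.35,0.35,0.35,0.35],"slide":[[1,0,1.5],[0,0,0],[0,0,0],[0,0,0],[0,0,0],[0,0,0],[0,0,-5],[0,0,-10]],"yaw":[0,0,0,0,0,0,0,0]}' 20;python3 -m handwheel '{"gripper":[0,0,0,0,0,0,0,0],"slide":[[0,0,-20],[0,0,-25],[0,0,-25],[-10,-40,-15],[-15,-40,0],[-17,-40,0],[-17,-40,0],[-17,-40,0]],"yaw":[0,0,0,0,0,0,0,0]}'
python3 - <<'E'
from h import *
from workcell import camera
c=camera("top");np.save("pics/t2.npy",c,allow_pickle=True)
im=c["img"][110:280,95:305,::-1];a=cv2.resize(im,None,fx=3.5,fy=3.5,interpolation=cv2.INTER_CUBIC);cv2.imwrite("pics/t2.png",a)
E
```

```text
time: 10.07
ee_pos: [0.4975, 0.4239, 0.0308]
tcp_rot: [-179.9, -0.1, 179.7]
wrist_force: [-0.1, 0.0, -0.0]
opening: 0.0576
grasp_force: 0.0
time: 10.73
ee_pos: [0.5706, 0.2303, 0.1173]
tcp_rot: [180.0, 0.1, 179.7]
wrist_force: [-0.0, 0.5, -0.2]
opening: 0.0426
grasp_force: 0.0
```

View pics/t2.png

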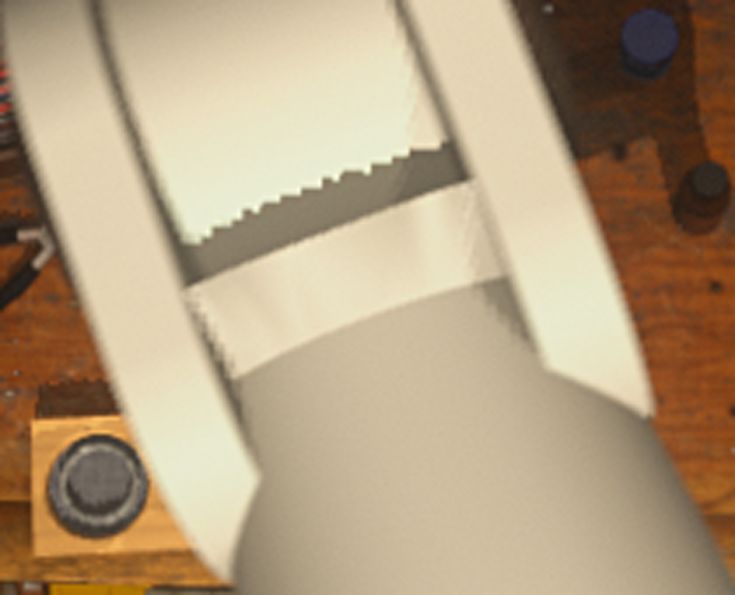

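Picture: the coil lies concentric in the solder block's large well (crop px 98,485). Next the flux bottle.

```bash
python3 -m handwheel '{"gripper":[0.4,0.4,0.4,0.4,0.4,0.4,0.4,0.4],"slide":[[-20,-30,-4],[-20,-30,0],[-20,-30,0],[-20,-28,0],[-10,-15,0],[0,0,0],[0,0,0],[0,0,0]],"yaw":[0.003,0,0,0,0,0,0,0]}' 30
```

```text
time: 11.45
ee_pos: [0.6585, 0.099, 0.1201]
tcp_rot: [180.0, -0.0, 179.5]
wrist_force: [-0.3, -0.3, 0.7]
opening: 0.0596
grasp_force: 0.0
```

```bash
python3 -m handwheel '{"gripper":[0.4,0.4,0.4,0.4,0.4,0.4,0.4,0.4],"slide":[[-2,-9,0],[0,0,15],[0,0,20],[0,0,20],[0,0,20],[0,0,10],[0,0,0],[0,0,0]],"yaw":[-0.006,0,0,0,0,0,0,0]}'; python3 -m handwheel '{"gripper":[-0.6,-0.6,-0.6,-0.6,-0.6,-0.6,-0.6,-0.6],"slide":[[0,0,0],[0,0,0],[0,0,0],[0,0,0],[0,0,0],[0,0,0],[0,0,0],[0,0,0]],"yaw":[0,0,0,0,0,0,0,0]}' 30
```

```text
time: 12.12
ee_pos: [0.6605, 0.0895, 0.0351]
tcp_rot: [-180.0, -0.0, 179.9]
wrist_force: [-0.0, 0.4, -0.2]
opening: 0.0598
grasp_force: 0.0
time: 12.78
ee_pos: [0.6616, 0.0894, 0.0364]
tcp_rot: [180.0, 0.1, 179.8]
wrist_force: [-0.6, 1.6, 6.2]
opening: 0.0275
grasp_force: 29.6
```

```bash
python3 -m handwheel '{"gripper":[-0.6,-0.6,-0.6,-0.6,-0.6,-0.6,-0.6,-0.6],"slide":[[0,0,-5],[0,0,-15],[0,0,-20],[0,0,-20],[8,13,-10],[14,23,0],[16,26,0],[16,26,0]],"yaw":[0,0,0,0,0,0,0,0]}'; python3 -m handwheel '{"gripper":[-0.6,-0.6,-0.6,-0.6,-0.6,-0.6,-0.6,-0.6],"slide":[[16,26,0],[16,26,0],[16,26,0],[16,26,0],[16,26,0],[14,23,0],[8,13,0],[2,5,0]],"yaw":[0,0,0,0,0,0,0,0]}'; python3 -m handwheel '{"gripper":[-0.6,-0.6],"slide":[[0,0,0],[0,0,0]],"yaw":[0,0]}'
```

```text
time: 13.45
ee_pos: [0.6061, 0.1783, 0.1049]
tcp_rot: [180.0, 0.0, 179.8]
wrist_force: [0.3, -0.1, -0.3]
opening: 0.0273
grasp_force: 29.6
time: 14.12
ee_pos: [0.5019, 0.3505, 0.1048]
tcp_rot: [180.0, -0.0, 180.0]
wrist_force: [0.4, 0.4, -0.5]
opening: 0.0275
grasp_force: 29.6
time: 14.28
ee_pos: [0.5039, 0.3481, 0.1047]
tcp_rot: [-180.0, 0.0, 179.8]
wrist_force: [0.5, -0.5, -0.8]
opening: 0.0275
grasp_force: 29.6
```

```bash
python3 -m handwheel '{"gripper":[-0.6,-0.6,-0.6,-0.6,-0.6,-0.6,-0.6],"slide":[[1,2.4,10],[0,0,15],[0,0,15],[0,0,10],[0,0,4],[0,0,0],[0,0,0]],"yaw":[0,0,0,0,0,0,0]}' | egrep 'ee_pos|wrist';for i in 1 2 3 4 5; do python3 -m handwheel '{"gripper":[-0.6,-0.6],"slide":[[0,0,1],[0,0,0]],"yaw":[0,0]}' | egrep 'ee_pos|wrist'; done
```

```text
ee_pos: [0.5029, 0.3507, 0.0509]
wrist_force: [0.4, 0.6, 0.1]
ee_pos: [0.503, 0.3512, 0.0505]
wrist_force: [-0.1, 0.1, -1.6]
ee_pos: [0.5027, 0.3511, 0.049]
wrist_force: [-0.0, -0.5, -0.6]
ee_pos: [0.5025, 0.351, 0.0476]
wrist_force: [0.1, 0.3, 0.6]
ee_pos: [0.5027, 0.3511, 0.0474]
wrist_force: [-1.3, -0.6, 4.1]
ee_pos: [0.5029, 0.3512, 0.0473]
wrist_force: [-2.5, -2.0, 10.1]
```

```bash
python3 -m handwheel '{"gripper":[-0.6,-0.5,-0.2,0.1,0.4,0.4,0.4,0.4],"slide":[[0,0,-1.5],[0,0,0],[0,0,0],[0,0,0],[0,0,0],[0,0,0],[0,0,-10],[0,0,-20]],"yaw":[0,0,0,0,0,0,0,0]}' 20;python3 -m handwheel '{"gripper":[0.4,0.4,0.4,0.4,0.4,0.4,0.4,0.4],"slide":[[0,0,-20],[0,0,-25],[0,0,-10],[-20,-20,0],[-30,-30,0],[-34,-38,0],[-30,-40,0],[-25,-34,0]],"yaw":[0,0,0,0,0,0,0,0]}'
```

```text
time: 16.37
ee_pos: [0.5014, 0.3502, 0.0755]
tcp_rot: [-179.9, -0.2, 179.8]
wrist_force: [0.5, 0.0, 0.1]
opening: 0.0598
grasp_force: 0.0
time: 17.03
ee_pos: [0.6301, 0.2018, 0.1322]
tcp_rot: [180.0, 0.0, 179.9]
wrist_force: [-0.5, 0.9, 0.0]
opening: 0.0595
grasp_force: 0.0
```

```bash
python3 -m handwheel '{"gripper":[0.4,0.4,0.4,0.4,0.4],"slide":[[-20,-8,10],[0,0,25],[0,0,25],[0,0,0],[0,0,0]],"yaw":[0,0,0,0,0]}' 30;python3 - <<'E'
from h import *
from workcell import camera
c=camera("side");np.save("pics/s3.npy",c,allow_pickle=True)
im=c["img"][110:270,150:370,::-1];a=cv2.resize(im,None,fx=3.5,fy=3.5,interpolation=cv2.INTER_CUBIC);cv2.imwrite("pics/s3.png",a)
E
```

```text
time: 17.45
ee_pos: [0.6481, 0.1948, 0.0711]
tcp_rot: [-179.9, -0.2, 179.8]
wrist_force: [-1.2, 0.2, 1.2]
opening: 0.0601
grasp_force: 0.0
```

View pics/s3.png

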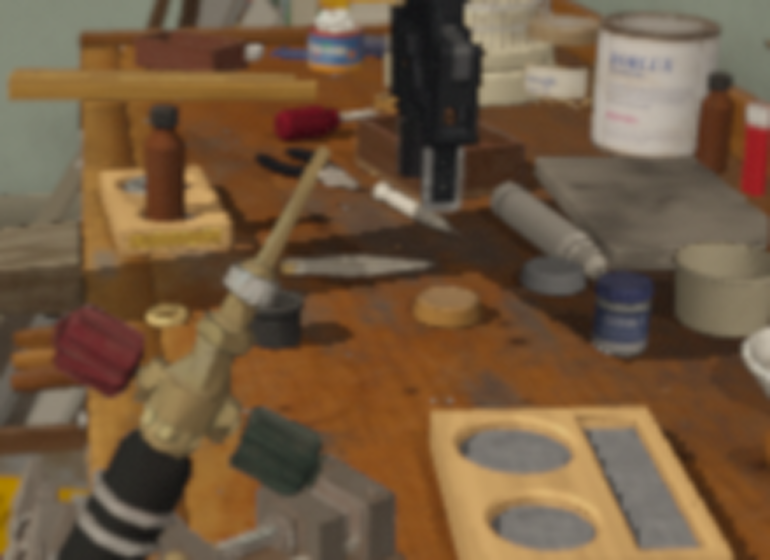

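Side view: the flux bottle stands upright in the small well (crop px 165,190), and the honey wax is untouched at (447,305).

```bash
python3 -m handwheel '{"gripper":[0.4,0.4,0.4,0.4,0.4,0.4,0.4,0.4],"slide":[[-13,-16,5],[0,0,0],[0,0,15],[0,0,18],[0,0,18],[0,0,11],[0,0,0],[0,0,0]],"yaw":[0,0,0,0,0,0,0,0]}'; python3 -m handwheel '{"gripper":[0.4,-0.3,-0.3,-0.3,-0.3,-0.3,-0.3,-0.3],"slide":[[0,0,1],[0,0,0],[0,0,0],[0,0,0],[0,0,0],[0,0,0],[0,0,0],[0,0,0]],"yaw":[0,0,0,0,0,0,0,0]}' 30
```

```text
time: 18.17
ee_pos: [0.6621, 0.1795, 0.0062]
tcp_rot: [180.0, 0.0, 179.9]
wrist_force: [0.1, -0.6, 0.5]
opening: 0.0598
grasp_force: 0.0
time: 18.83
ee_pos: [0.6627, 0.1794, 0.0059]
tcp_rot: [179.9, 0.1, 179.8]
wrist_force: [-1.7, 0.6, 6.7]
opening: 0.0371
grasp_force: 29.8
```

```bash
python3 -m handwheel '{"gripper":[-0.3,-0.3,-0.3,-0.3,-0.3,-0.3,-0.3,-0.3],"slide":[[0,0,-5],[0,0,-15],[0,0,-25],[0,0,-25],[0,0,-20],[0,0,0],[0,0,0],[0,0,0]],"yaw":[0,0,0,0,0,0,0,0]}' 30;python3 - <<'E'
from h import *
from workcell import camera
c=camera("side");np.save("pics/s4.npy",c,allow_pickle=True)
im=c["img"][70:230,200:360,::-1];a=cv2.resize(im,None,fx=3.5,fy=3.5,interpolation=cv2.INTER_CUBIC);cv2.imwrite("pics/s4.png",a)
E
```

```text
time: 19.5
ee_pos: [0.6618, 0.179, 0.0938]
tcp_rot: [-180.0, -0.0, 179.8]
wrist_force: [0.2, 0.9, -0.8]
opening: 0.0369
grasp_force: 29.7
```

View pics/s4.png

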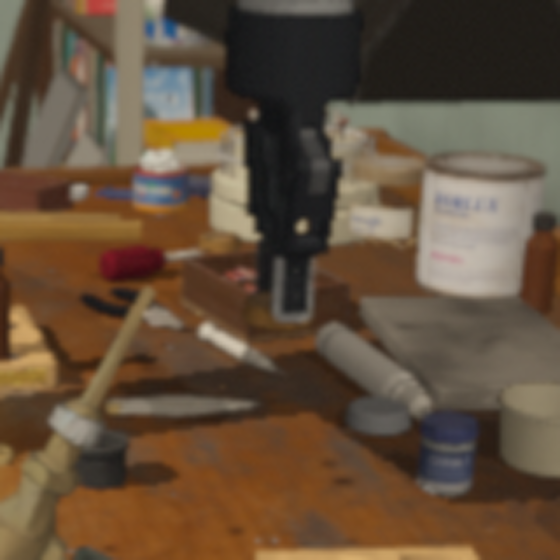

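Picture: the wax is off the bench, held between the fingers (crop px 285,315).

```bash
python3 -m handwheel '{"gripper":[-0.3,-0.3,-0.3,-0.3,-0.3,-0.3,-0.3,-0.3],"slide":[[2,-20,0],[3,-32,0],[3,-34,0],[3,-34,0],[3,-34,0],[3,-30,0],[1,-16,0],[0,0,0]],"yaw":[0,0,0,0,0,0,0,0]}';python3 -m handwheel '{"gripper":[-0.3,-0.3,-0.3,-0.3,-0.3,-0.3,-0.3],"slide":[[0,0,12],[0,0,20],[0,0,20],[0,0,12],[0,0,6],[0,0,0],[0,0,0]],"yaw":[0,0,0,0,0,0,0]}'
```

```text
time: 20.22
ee_pos: [0.6427, -0.024, 0.0931]
tcp_rot: [-180.0, -0.1, 179.6]
wrist_force: [0.1, 0.6, -0.3]
opening: 0.037
grasp_force: 29.7
time: 20.8
ee_pos: [0.6435, -0.0202, 0.0243]
tcp_rot: [180.0, -0.0, 179.9]
wrist_force: [-0.5, -0.2, -0.2]
opening: 0.0373
grasp_force: 29.7
```

```bash
python3 -m handwheel '{"gripper":[-0.3,-0.3,0.1,0.3,0.4,0.4,0.4,0.4],"slide":[[0,-1.5,3],[0,0,0],[0,0,0],[0,0,0],[0,0,0],[0,0,0],[0,0,-8],[0,0,-15]],"yaw":[0,0,0,0,0,0,0,0]}' 20;python3 -m handwheel '{"gripper":[0.2,0.2,0.2,0.2,0.2,0.2,0.2,0.2],"slide":[[0,0,-20],[0,0,-20],[5,15,-10],[15,30,0],[18,35,0],[18,35,0],[18,35,0],[17,32,0]],"yaw":[0,0,0,0,0,0,0,0]}'
python3 - <<'E'
from h import *
from workcell import camera
for n in("side","top"):
    c=camera(n);np.save(f"pics/{n}5.npy",c,allow_pickle=True)
im=load("pics/side5.npy")["img"][170:290,170:370,::-1];a=cv2.resize(im,None,fx=3.5,fy=3.5,interpolation=cv2.INTER_CUBIC);cv2.imwrite("pics/s5.png",a)
E
```

```text
time: 21.47
ee_pos: [0.6424, -0.0223, 0.0431]
tcp_rot: [180.0, -0.2, 179.8]
wrist_force: [0.1, -0.9, -0.1]
opening: 0.0598
grasp_force: 0.0
time: 22.13
ee_pos: [0.5514, 0.1621, 0.0946]
tcp_rot: [180.0, 0.0, 179.8]
wrist_force: [1.1, 0.3, -0.1]
opening: 0.0513
grasp_force: 0.0
```

View pics/s5.png

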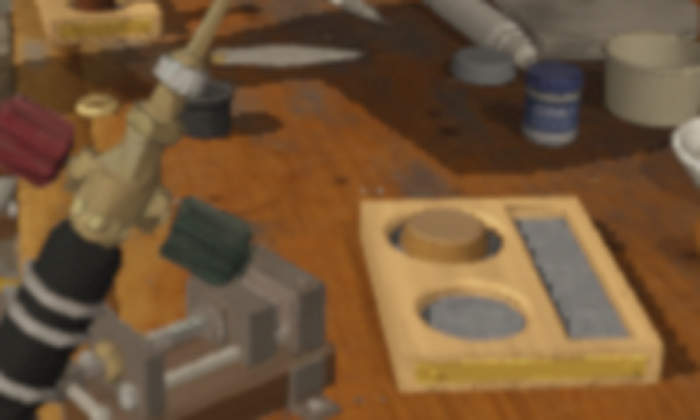

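Wax lies flat in its well (crop px 446,235). Next the loupe.

```bash
python3 -m handwheel '{"gripper":[0.3,0.3,0.3,0.3,0.3],"slide":[[0,-5,10],[0,0,20],[0,0,5],[0,0,0],[0,0,0]],"yaw":[0,0,0,0,0]}'
```

```text
time: 22.65
ee_pos: [0.5529, 0.154, 0.059]
tcp_rot: [-180.0, -0.1, 179.8]
wrist_force: [0.2, 0.0, -0.1]
opening: 0.0555
grasp_force: 0.0
```

```bash
python3 -m handwheel '{"gripper":[0.3,0.3,0.3,0.3,0.3,0.3],"slide":[[0,4,0],[1,0,15],[0,0,20],[0,0,12],[0,0,0],[0,0,0]],"yaw":[0,0,0,0,0,0]}' | grep ee; python3 -m handwheel '{"gripper":[-0.4,-0.4,-0.4,-0.4,-0.4,-0.4,-0.4,-0.4],"slide":[[0,0,0],[0,0,0],[0,0,0],[0,0,0],[0,0,0],[0,0,0],[0,0,0],[0,0,0]],"yaw":[0,0,0,0,0,0,0,0]}' 25;  python3 -m handwheel '{"gripper":[-0.4,-0.4,-0.4,-0.4,-0.4,-0.4,-0.4,-0.4],"slide":[[0,0,-5],[0,0,-15],[0,0,-25],[0,0,-25],[0,0,-10],[0,0,0],[0,0,0],[0,0,0]],"yaw":[0,0,0,0,0,0,0,0]}'
```

```text
ee_pos: [0.5518, 0.1589, 0.0123]
time: 23.82
ee_pos: [0.5527, 0.1591, 0.0137]
tcp_rot: [180.0, 0.1, 179.8]
wrist_force: [-0.3, -0.6, 5.9]
opening: 0.0311
grasp_force: 24.9
time: 24.48
ee_pos: [0.5513, 0.1588, 0.0907]
tcp_rot: [-180.0, -0.1, 179.8]
wrist_force: [-0.3, 0.1, -0.9]
opening: 0.0312
grasp_force: 24.9
```

```bash
python3 -m handwheel '{"gripper":[-0.4,-0.4,-0.4,-0.4,-0.4,-0.4,-0.4,-0.4],"slide":[[-6,-18,0],[-11,-32,0],[-12,-36,0],[-12,-36,0],[-12,-36,0],[-12,-36,0],[-11,-32,0],[-8,-24,0]],"yaw":[0,0,0,0,0,0,0,0]}' | grep ee;python3 -m handwheel '{"gripper":[-0.4,-0.4,-0.4],"slide":[[0,0,0],[0,0,10],[0,0,10]],"yaw":[0,0,0]}'
```

```text
ee_pos: [0.6349, -0.094, 0.09]
time: 25.4
ee_pos: [0.6348, -0.091, 0.0704]
tcp_rot: [180.0, -0.1, 179.8]
wrist_force: [-0.2, -0.9, -0.3]
opening: 0.0311
grasp_force: 24.9
```

```bash
python3 -m handwheel '{"gripper":[-0.4,-0.4,-0.4,-0.4,-0.4,-0.4],"slide":[[-1,-1,12],[0,0,15],[0,0,10],[0,0,4],[0,0,0],[0,0,0]],"yaw":[0,0,0,0,0,0]}' | egrep 'ee_pos|wrist';for i in 1 2 3 4 5; do python3 -m handwheel '{"gripper":[-0.4,-0.4],"slide":[[0,0,1],[0,0,0]],"yaw":[0,0]}' | egrep 'ee_pos|wrist'; done
```

```text
ee_pos: [0.6362, -0.0919, 0.0312]
wrist_force: [0.5, -0.7, -0.3]
ee_pos: [0.6367, -0.0923, 0.031]
wrist_force: [0.0, -0.3, -0.2]
ee_pos: [0.6364, -0.0924, 0.0295]
wrist_force: [0.5, 0.7, -0.5]
ee_pos: [0.6362, -0.0924, 0.0281]
wrist_force: [0.1, -0.7, -0.9]
ee_pos: [0.6362, -0.0923, 0.027]
wrist_force: [-0.4, -0.1, 0.5]
ee_pos: [0.6362, -0.0923, 0.026]
wrist_force: [-0.5, -0.8, 0.1]
```

```bash
for i in 1 2 3; do python3 -m handwheel '{"gripper":[-0.4,-0.4],"slide":[[0,0,0.8],[0,0,0]],"yaw":[0,0]}' | egrep 'ee_pos|wrist'; done
```

```text
ee_pos: [0.6362, -0.0923, 0.0252]
wrist_force: [-0.2, -0.1, 0.2]
ee_pos: [0.6363, -0.0923, 0.0248]
wrist_force: [-1.8, 0.1, 1.0]
ee_pos: [0.6365, -0.0923, 0.0247]
wrist_force: [-1.9, -0.2, 5.3]
```

```bash
python3 -m handwheel '{"gripper":[-0.4,-0.3,0,0.2,0.2,0.2,0.2,0.2],"slide":[[0,0,-1],[0,0,0],[0,0,0],[0,0,0],[0,0,0],[0,0,-8],[0,0,-15],[0,0,-25]],"yaw":[0,0,0,0,0,0,0,0]}' 20;python3 -m handwheel '{"gripper":[0.1,0.1,0.1,0.1,0.1,0.1,0.1,0.1],"slide":[[0,0,-20],[0,20,-5],[0,36,0],[1,40,0],[2,41,0],[2,41,0],[2,41,0],[2,41,0]],"yaw":[0,0,0,0,0,0,0,0]}'
python3 -m handwheel '{"gripper":[0,0,0,0,0,0],"slide":[[2,40,0],[2,30,0],[2,15,0],[0,0,0],[0,0,0],[0,0,0]],"yaw":[0.03,0.03,0,0,0,0]}'
python3 - <<'E'
from h import *
from workcell import camera
c=camera("side");im=c["img"][170:290,170:370,::-1];a=cv2.resize(im,None,fx=3.5,fy=3.5,interpolation=cv2.INTER_CUBIC);cv2.imwrite("pics/s6.png",a)
E
```

```text
time: 27.9
ee_pos: [0.6349, -0.0921, 0.0713]
tcp_rot: [180.0, -0.2, 179.8]
wrist_force: [0.8, -0.5, 0.3]
opening: 0.0512
grasp_force: 0.0
time: 28.57
ee_pos: [0.6277, 0.1696, 0.0987]
tcp_rot: [180.0, 0.0, 179.8]
wrist_force: [0.9, -0.5, -0.1]
opening: 0.0471
grasp_force: 0.0
time: 29.07
ee_pos: [0.6242, 0.2517, 0.098]
tcp_rot: [-180.0, 0.0, 176.4]
wrist_force: [-0.1, 0.7, 0.4]
opening: 0.0427
grasp_force: 0.0
```

View pics/s6.png

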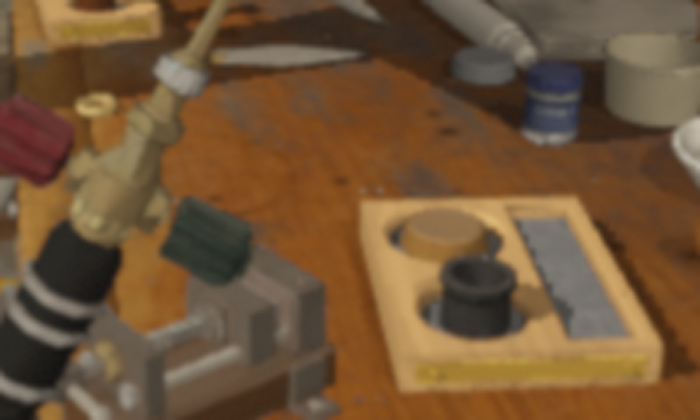

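Loupe stands in its well (crop px 478,295). I check the dividers' extent from their side-view ends, crop (209,57) and (365,54).

```bash
python3 - <<'E'
from h import *
s=load("pics/side0.npy")
for p in((209,57),(365,54)): print(plane(s,[(170+p[0]/3.5,170+p[1]/3.5)],.004)[0]*1e3)
E
python3 -m handwheel '{"gripper":[0,0,0,0],"slide":[[4,13,10],[0,0,20],[0,0,0],[0,0,0]],"yaw":[0,0,0,0]}'
```

```text
[569.09211956 265.44013384   4.        ]
[673.13981922 256.07567781   4.        ]
time: 29.45
ee_pos: [0.6201, 0.2651, 0.0666]
tcp_rot: [-179.9, -0.1, 176.4]
wrist_force: [-0.3, 0.1, 0.3]
opening: 0.043
grasp_force: 0.0
```

```bash
python3 -m handwheel '{"gripper":[0,0,0,0,0,0,0,0],"slide":[[-1,0,15],[0,0,20],[0,0,15],[0,0,10],[0,0,3],[0,0,0],[0,0,0],[0,0,0]],"yaw":[0,0,0,0,0,0,0,0]}'; python3 -m handwheel '{"gripper":[0,0],"slide":[[0,0,1],[0,0,0]],"yaw":[0,0]}'|grep -E 'ee_p|wri'
```

```text
time: 30.12
ee_pos: [0.6225, 0.2662, 0.0063]
tcp_rot: [180.0, 0.1, 176.4]
wrist_force: [0.2, -0.2, -0.1]
opening: 0.0428
grasp_force: 0.0
ee_pos: [0.6222, 0.2662, 0.0045]
wrist_force: [0.1, 0.4, -1.3]
```

```bash
python3 -m handwheel '{"gripper":[0,0,-0.5,-0.9,-0.9,-0.9,-0.9,-0.9],"slide":[[0,0,1.5],[0,0,0],[0,0,0],[0,0,0],[0,0,0],[0,0,0],[0,0,0],[0,0,0]],"yaw":[0,0,0,0,0,0,0,0]}' 35; python3 -m handwheel '{"gripper":[-0.9,-0.9,-0.9],"slide":[[0,0,0],[0,0,0],[0,0,0]],"yaw":[0,0,0]}'; python3 -m handwheel '{"gripper":[-0.9,-0.9,-0.9,-0.9,-0.9,-0.9,-0.9,-0.9],"slide":[[0,0,-5],[0,0,-15],[0,0,-25],[0,0,-25],[0,0,-25],[0,0,-5],[0,0,0],[0,0,0]],"yaw":[0,0,0,0,0,0,0,0]}'
```

```text
time: 30.95
ee_pos: [0.6219, 0.266, 0.0025]
tcp_rot: [180.0, 0.0, 176.4]
wrist_force: [0.1, -0.5, 1.5]
opening: 0.012
grasp_force: 34.3
time: 31.2
ee_pos: [0.6219, 0.266, 0.0024]
tcp_rot: [-180.0, 0.0, 176.4]
wrist_force: [-1.6, -0.5, 1.4]
opening: 0.0119
grasp_force: 34.3
time: 31.87
ee_pos: [0.6218, 0.266, 0.1018]
tcp_rot: [-180.0, -0.0, 176.4]
wrist_force: [0.0, 0.0, -0.5]
opening: 0.0115
grasp_force: 34.1
```

```bash
python3 -m handwheel '{"gripper":[-0.9,-0.9,-0.9,-0.9,-0.9,-0.9,-0.9,-0.9],"slide":[[-5,-18,0],[-9,-33,0],[-10,-37,0],[-10,-37,0],[-10,-37,0],[-10,-37,0],[-10,-37,0],[-10,-37,0]],"yaw":[0,0,0,0,0,0,0,0]}';python3 -m handwheel '{"gripper":[-0.9,-0.9,-0.9,-0.9,-0.9,-0.9,-0.9],"slide":[[-10,-33,0],[-5,-16,0],[0,0,0],[0,0,0],[0,0,0],[0,0,0],[0,0,0]],"yaw":[0,0,-0.1,-0.125,-0.125,-0.125,-0.125]}';python3 -m handwheel '{"gripper":[-0.9,-0.9,-0.9,-0.9,-0.9,-0.9,-0.9,-0.9],"slide":[[0,0,0],[0,0,0],[0,0,0],[0,0,0],[0,0,0],[0,0,0],[0,0,0],[0,0,0]],"yaw":[-0.125,-0.125,-0.125,-0.125,-0.125,-0.125,-0.125,-0.054]}'; python3 -m handwheel '{"gripper":[-0.9,-0.9],"slide":[[0,0,0],[0,0,0]],"yaw":[0,0]}'
```

```text
time: 32.53
ee_pos: [0.6778, -0.0129, 0.1001]
tcp_rot: [-180.0, -0.2, 176.4]
wrist_force: [1.4, -0.4, -0.8]
opening: 0.0117
grasp_force: 34.2
time: 33.12
ee_pos: [0.6898, -0.0605, 0.1003]
tcp_rot: [179.9, -0.1, -148.9]
wrist_force: [-0.0, -0.1, -0.5]
opening: 0.0117
grasp_force: 34.2
time: 33.78
ee_pos: [0.6898, -0.0603, 0.1003]
tcp_rot: [179.8, 0.0, -95.6]
wrist_force: [0.2, -0.4, -0.3]
opening: 0.0119
grasp_force: 34.2
time: 33.95
ee_pos: [0.6899, -0.0605, 0.1009]
tcp_rot: [179.9, 0.0, -96.1]
wrist_force: [-0.2, 1.0, -1.4]
opening: 0.0121
grasp_force: 34.2
```

Run:
```python
from h import *
from workcell import camera
for n in("side","top"):
    c=camera(n);np.save(f"pics/{n}7.npy",c,allow_pickle=True)
im=load("pics/side7.npy")["img"][120:300,220:400,::-1];a=cv2.resize(im,None,fx=3.3,fy=3.3,interpolation=cv2.INTER_CUBIC);cv2.imwrite("pics/s7.png",a)
```

```text
(no output)
```

View pics/s7.png

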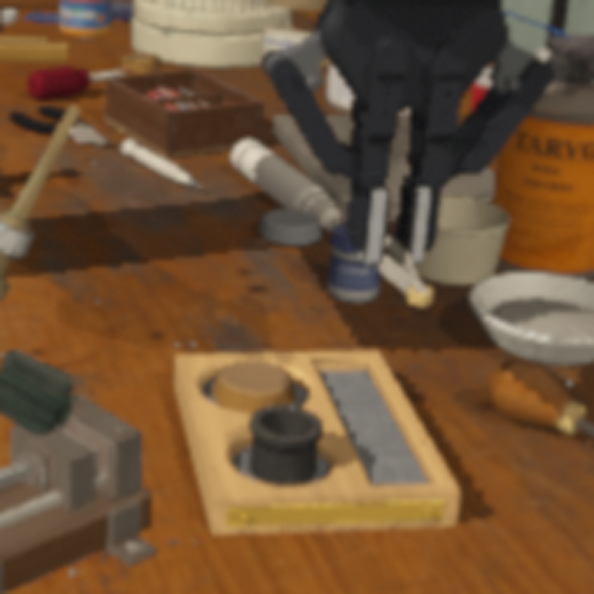

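Run:
```python
from h import *
s=load("pics/side7.npy")
print(proj(s,[[.6845,-.1127,.103],[.6845,-.1127,.098],[.6845,-.1127,.093],[.6905,-.058,.103]]),(220+425/3.3,120+297/3.3))
```

```text
[[346.77264084 210.04320579]
 [346.40484562 213.24868841]
 [346.03874763 216.43314294]
 [336.11040607 195.53069803]] (348.78787878787875, 210.0)
```

```bash
python3 -m handwheel '{"gripper":[-0.9,-0.9,-0.9,-0.9,-0.9,-0.9,-0.9,-0.9],"slide":[[0,0,10],[0,0,20],[0,0,20],[0,0,15],[0,0,8],[0,0,3],[0,0,0],[0,0,0]],"yaw":[0,0,0,0,0,0,0,0]}'; python3 -m handwheel '{"gripper":[-0.9,-0.9],"slide":[[0,0,1.5],[0,0,0]],"yaw":[0,0]}'
```

```text
time: 34.72
ee_pos: [0.6908, -0.061, 0.0271]
tcp_rot: [-179.9, 0.0, -96.0]
wrist_force: [0.4, 0.5, -1.2]
opening: 0.0118
grasp_force: 34.2
time: 34.88
ee_pos: [0.691, -0.061, 0.0257]
tcp_rot: [-179.9, 0.0, -96.0]
wrist_force: [0.9, -0.4, 0.4]
opening: 0.0119
grasp_force: 34.2
```

```bash
python3 -m handwheel '{"gripper":[-0.9,-0.9,-0.9],"slide":[[0,0,2.5],[0,0,2.5],[0,0,0]],"yaw":[0,0,0]}'; for i in 1 2; do python3 -m handwheel '{"gripper":[-0.9,-0.9],"slide":[[0,0,1],[0,0,0]],"yaw":[0,0]}' | grep -E 'ee_p|wri'; done
```

```text
time: 35.13
ee_pos: [0.6903, -0.0609, 0.0193]
tcp_rot: [180.0, -0.0, -96.0]
wrist_force: [0.0, 0.1, -0.8]
opening: 0.012
grasp_force: 34.2
ee_pos: [0.6904, -0.0609, 0.0186]
wrist_force: [0.1, -0.2, -0.6]
ee_pos: [0.6904, -0.0609, 0.0177]
wrist_force: [-0.5, 0.1, 0.1]
```

```bash
python3 -m handwheel '{"gripper":[-0.8,-0.6,-0.5,-0.4,-0.3,-0.3,-0.3,-0.3],"slide":[[0,0,0],[0,0,0],[0,0,0],[0,0,0],[0,0,-3],[0,0,-5],[0,0,-12],[0,0,-25]],"yaw":[0,0,0,0,0,0,0,0]}' 20;python3 -m handwheel '{"gripper":[-0.3,-0.3,-0.3,-0.3,-0.3,-0.3,-0.3,-0.3],"slide":[[0,0,-25],[0,0,-25],[41,0,0],[41,0,0],[41,0,0],[41,0,0],[41,0,0],[0,0,0]],"yaw":[0,0,0,0,0,0,0,0]}'
python3 - <<'E'
from h import *
from workcell import camera,sensors
print(sensors.get_obs()["ee_pos"])
c=camera("side");a=cv2.resize(c["img"][150:290,150:350,::-1],None,fx=3.5,fy=3.5,interpolation=cv2.INTER_CUBIC);cv2.imwrite("pics/s8.png",a)
c=camera("top");cv2.imwrite("pics/t8.png",c["img"][:,:,::-1])
E
```

```text
time: 36.13
ee_pos: [0.689, -0.0608, 0.061]
tcp_rot: [179.7, -0.0, -96.0]
wrist_force: [0.7, -0.1, -0.4]
opening: 0.0296
grasp_force: 0.0
time: 36.8
ee_pos: [0.6676, -0.272, 0.1137]
tcp_rot: [-179.9, -0.1, -96.3]
wrist_force: [0.8, -0.1, -0.1]
opening: 0.0302
grasp_force: 0.0
[ 0.66755671 -0.27200314  0.11371315]
```

View pics/t8.png

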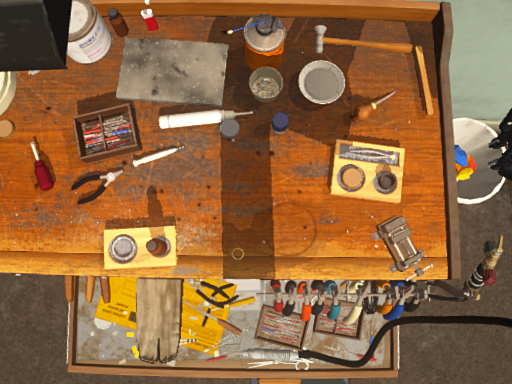

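Top view: dividers lie in the trough (368,154), wax (352,178), loupe (385,182), coil (123,247) and flux (158,245) are in their wells, and ring (237,253) and phial (280,122) have not moved.

View pics/s8.png

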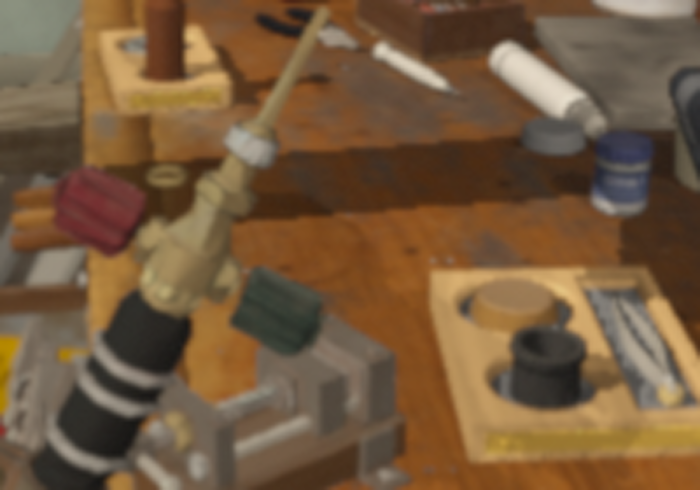

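Run:
```python
from h import *
s=load("pics/side0.npy");c=load("pics/top0.npy")
p=(150+670/3.5,150+393/3.5)
for z in(.014,.018,.022,.027): print("head",z,plane(s,[p],z)[0]*1e3)
im=cv2.imread("pics/t8.png")[:,:,::-1]
# trough axis samples: brightness along the trough centreline at z=.02
u=np.array([np.cos(np.radians(84)),np.sin(np.radians(84))])
for w in (-4,0,4):
  X=[[*( (np.array([690.2,-61])+a*u+w*np.array([u[1],-u[0]]))/1e3),.019] for a in range(-64,65,4)]
  q=proj(c,X).astype(np.float32);v=cv2.remap(im,q[None,:,0],q[None,:,1],cv2.INTER_LINEAR)[0]
  print(w,[f"{a}:{tuple(map(int,x))}" for a,x in zip(range(-64,65,4),v)])
```

```text
head 0.014 [ 687.9214854  -108.18219682   14.        ]
head 0.018 [ 684.93462815 -114.27482075   18.        ]
head 0.022 [ 681.9477709  -120.36744467   22.        ]
head 0.027 [ 678.21419933 -127.98322459   27.        ]
-4 ['-64:(254, 209, 109)', '-60:(125, 84, 49)', '-56:(180, 169, 163)', '-52:(193, 169, 145)', '-48:(238, 207, 142)', '-44:(169, 137, 108)', '-40:(155, 139, 132)', '-36:(173, 157, 149)', '-32:(175, 158, 150)', '-28:(172, 156, 145)', '-24:(191, 174, 156)', '-20:(224, 205, 182)', '-16:(231, 211, 186)', '-12:(233, 212, 185)', '-8:(229, 208, 182)', '-4:(228, 211, 183)', '0:(216, 194, 169)', '4:(200, 179, 155)', '8:(222, 201, 174)', '12:(216, 195, 170)', '16:(195, 174, 155)', '20:(218, 197, 175)', '24:(214, 193, 170)', '28:(185, 167, 150)', '32:(196, 179, 162)', '36:(198, 181, 165)', '40:(190, 176, 166)', '44:(186, 172, 161)', '48:(179, 165, 155)', '52:(155, 141, 132)', '56:(129, 116, 108)', '60:(158, 129, 105)', '64:(227, 161, 83)']
0 ['-64:(255, 214, 116)', '-60:(152, 104, 61)', '-56:(184, 172, 164)', '-52:(245, 226, 176)', '-48:(255, 247, 199)', '-44:(240, 221, 179)', '-
[... 621 characters left out ...]
8, 118, 72)', '-56:(175, 164, 156)', '-52:(242, 228, 201)', '-48:(254, 242, 199)', '-44:(239, 215, 171)', '-40:(208, 185, 161)', '-36:(220, 198, 171)', '-32:(195, 172, 148)', '-28:(213, 190, 163)', '-24:(201, 180, 152)', '-20:(151, 129, 110)', '-16:(166, 145, 126)', '-12:(140, 121, 105)', '-8:(132, 114, 105)', '-4:(141, 123, 111)', '0:(175, 158, 146)', '4:(155, 138, 129)', '8:(166, 150, 139)', '12:(186, 170, 159)', '16:(197, 180, 163)', '20:(200, 180, 159)', '24:(215, 194, 173)', '28:(205, 185, 161)', '32:(193, 175, 156)', '36:(180, 160, 146)', '40:(155, 138, 125)', '44:(116, 101, 92)', '48:(117, 104, 95)', '52:(125, 110, 103)', '56:(126, 112, 105)', '60:(146, 117, 95)', '64:(224, 158, 80)']
```

```bash
python3 -m handwheel '{"gripper":[-0.3,-0.3],"slide":[[0,0,0],[0,0,0]],"yaw":[0,0]}'; python3 -c "
from workcell import ticket;print(ticket.job_done())"
```

```text
time: 37.07
ee_pos: [0.6694, -0.2636, 0.1134]
tcp_rot: [-180.0, 0.0, -95.9]
wrist_force: [0.4, 0.2, 0.2]
opening: 0.0299
grasp_force: 0.0
the job is handed in; nothing more can be done
None
```

Both kits are made up and the job is handed in at 37 s: the last pictures show all five pieces in their recesses and the ring and phial where they were; the hand-in returned no verdict.

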